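# Blow the dust off a sample box with the clamped air duster

### The arm

A 6-joint arm with a two-finger parallel gripper is mounted at the origin on a cart in front of the work surface, level with it; the furniture and walls round the work are solid. World frame = base frame: x ahead of the robot, y to its left, z up, the work surface at z = 0. Lengths are in m, angles in degrees, forces in N, time in s.
With the tool pointing down it reaches from about 0.375 to 0.9 m from the base axis. Payload 3.1 kg.
Tool frame: the origin (TCP) lies at the very end of the fingers, on their centre line; the grasp point (between the pads) lies bot.grip_point_offset behind it (bot.grip_point_offset is the distance from the TCP to the grasp point, in m); z points along the fingers, y is the line along which they close (so a half turn about z gives the same grasp; the last joint's range is limited). The gripper opens to 87 mm and grips with 3 to 60 N. Pads are 19 mm wide; open, the fingers measure 117 mm over their backs; the gripper's body (75 mm by 190 mm) begins 51 mm behind the grasp point.
Start: joints at [-78.237, 30.224, 82.088, -0, 67.689, -10.227], TCP at [0.234, -0.579, 0.223] pointing down, gripper open.
Joint ranges: [-176.69, 176.69], [-43.24, 126.21], [12.49, 139.97], [-82, 262], [0, 151.66], [-163.58, 163.58]. Speed limits (degrees/s): [159.86, 159.86, 180, 180, 180, 180].

### API

Orientations are given as a 3x3 rotation matrix whose columns are the frame's x, y, z axes.
In Python, from rig import bot, viewer, ticket gives the robot as it stands.
- The arm moves only by the tool servo_tool, never from a script. Its argument "targets" is a list of rows, each an object with "offset": the shift along the tool's x, y, z in m, a list of three; "dr": the turn, a rotation vector about the tool's x, y, z in degrees, a list of three. In form: [{"offset": [x, y, z], "dr": [ax, ay, az]}, ...]. A call has 1 to 20 rows; each row is the pose to reach, as a shift and turn from the pose commanded when the call began, along the tool's axes at that moment; what a row does not reach only later rows make up. A row lasts 1/12 s, in which the tool goes at most 41.7 mm and 7.16 degrees, less where a joint would pass 70% of its speed; a pose out of reach is approached as far as the arm can. A call with a gripper value outside its range is refused whole. "gripper" is the gripper command: -1 is fully open, 1 is shut, values between are in proportion, set as the call begins (left out, the last holds). The fingers move at their own pace and stop on an object; the grip force is fixed at half the most. Time passes only in rows, so rows that repeat a pose let the fingers close. It gives the time, the measured TCP pose, the force, the opening and the grip force at its end, in the units of the state.
- bot.read_state(): the state, without advancing time (a new reading comes with each control period).
- viewer.capture(name): name is "scene" or "side" or "wrist"; returns a dict with "color" (420x560x3 uint8, red, green, blue), "camera_matrix" (3x3 intrinsics, pixels), "R" (3x3) and "t" (3): a world point X has camera coordinates R X + t. Camera axes: x right, y down, z forward; pixel columns grow to the right and rows downward; lengths in m; the calibration is good to about 2 mm. The wrist camera is an equidistant fisheye: a pixel r from the principal point sees the ray r / f radians off the axis. A picture is of the moment at which its call begins. There is no depth.
- ticket.hand_in(): hands the job in; it is judged then, once.
The state is a dict: "time_s": time; "joint_positions": joint angles; "qvel": joint speeds; "tau": joint torques, N m; "position": TCP position; "tcp_rot": TCP orientation; "force": force on the tool from outside, world axes, zero at the start; "moment": the same for the moment, N m; "opening": opening from 0.0 (shut) to 1.0 (fully open); "grasp_force": force on a finger pad.
Only numpy, scipy, OpenCV 4.12 (cv2) and the standard library are available. Lean on these libraries where they do the work, as an engineer would, in place of code of your own. Each camera call takes 0.05 s, during which the arm holds its last target. There are 200 camera calls.

### The job

Put the small cardboard box lying nearest the air-duster can, on the bench to its right, the right way up on the middle of the round black mat and let go of it. Turn the red nozzle head of the clamped air-duster can until its spout lines up with the notch in the white collar, and with the box on the mat push the head fully down for a moment and let it spring back up. Leave the box on the mat, the spout at the notch, and the other things where they are; never press the head down while the mat is empty.

Things in the scene. Friction and masses are not known exactly. Their poses are not given: they have to be found in the camera images.
- dusty_box: small brown taped cardboard box, loose, 52 (its x) x 79 (its y) x 36 (z) mm, about 90 g. Origin at the centre of its underside, z up. It starts 0.2 to 0.45 m to the right of the can (not the boxes at the far ends of the bench); grip it across its 52 mm sides (along its x).
- stand: grey board 350 (x) x 150 (y) x 12 mm, fixed to the bench, at a different place and angle each time. Origin at the centre of its underside on the bench. A blue air-duster can (60 mm across) is clamped upright at x = -100 mm, y = 0; the round black mat is at x = +100 mm. Its x axis points from the can to the mat.
- mat_centre (a point): centre of the top face of the round black rubber mat (130 mm across, flat, 15 mm above the bench; the box fits wholly on it)
- notch (a point): centre of the mouth of the notch in the white guard collar (48 mm across, rim 130 mm above the bench) on top of the can, marked red below. The notch faces the mat, along the stand's x; the spout, 10 mm thick, goes down into it with about 0.18 rad to spare either way.
- head_top (a point): centre of the top of the red nozzle head, on the can's axis, 171 mm above the bench when up. The head is a bar with upright flat sides: 46 mm long (x of this point, which turns with the head and points along the spout), 26 mm wide (y), 28 mm tall, standing 13 mm above the collar rim with only the spout between. Grip it from above across the 26 mm, or push its top.
- spout_tip (a point): tip of the spout, 43 mm from the can's axis under the head's front end, 34 mm below the top of the head
- nozzle_turn (a joint): turn of the head about the upright axis of the can, rad: 0 = spout exactly at the notch, positive = anticlockwise from above; range -0.45 to 1.5, starts at 0.5 to 1.3. Stiff (about 0.04 N m), stays where it is left, no click at 0.
- nozzle_press (a joint): how far the head is pressed down, m: 0 = up, 0.010 = fully down. The spring takes about 3 N to start and 10 N when fully down, and returns it. Unless the spout is at the notch it lands on the collar rim after 2 to 4 mm and goes no further.
- paste_jar: jar of paste with green lid, 59 mm across, 70 mm high, loose bystander; origin at the centre of its underside
- orange_roll: orange tape roll lying flat, 100 mm across, 30 mm high, loose bystander; origin at the centre of its underside
- tape_measure: yellow tape measure lying flat, 63 x 90 x 38 mm, loose bystander; origin under its centre
Things that resemble listed ones, but are neither listed nor needed, are in the scene too. What is shaped like the dusty_box but purple is not meant.

How it is judged (in metres and radians):
On the way:
1. with the box released on the middle of the mat and the spout in the notch, the nozzle head is pressed fully down for a moment (value of joint nozzle_press above 0.0075 m and value of joint nozzle_turn between -0.25 and 0.25 rad and horizontal distance between dusty_box and mat_centre below 0.025 m and z of dusty_box in the frame of mat_centre between -0.008 and 0.008 m and angle between dusty_box's own z axis and vertical below 0.12 rad and contact force between dusty_box and the arm below 0.5 N and contact force between dusty_box and the fingers below 0.5 N), for 0.15 s.
At the end, for the whole second after the job is handed in: The nozzle head has sprung back up (pressed less than 2 mm), its spout still points at the notch (within 0.25 rad), and the box rests upright on the mat, its centre within 25 mm of the mat's centre (value of joint nozzle_press below 0.002 m and value of joint nozzle_turn between -0.25 and 0.25 rad and horizontal distance between dusty_box and mat_centre below 0.025 m and z of dusty_box in the frame of mat_centre between -0.008 and 0.008 m and angle between dusty_box's own z axis and vertical below 0.12 rad and linear speed of dusty_box below 0.02 m/s); the robot touches nothing.
It fails at once if the nozzle is pressed while the box is not on the mat (value of joint nozzle_press above 0.005 m and horizontal distance between dusty_box and mat_centre above 0.06 m).
It fails at once if the paste jar is knocked or moved more than 30 mm (distance of paste_jar from where it was at the start of the episode above 0.03 m or angle between paste_jar's own z axis and vertical above 0.5 rad).
It fails at once if the orange roll is knocked or moved more than 30 mm (distance of orange_roll from where it was at the start of the episode above 0.03 m or angle between orange_roll's own z axis and vertical above 0.5 rad).
It fails at once if the tape measure is knocked or moved more than 30 mm (distance of tape_measure from where it was at the start of the episode above 0.03 m or angle between tape_measure's own z axis and vertical above 0.5 rad).
It also fails if it takes over 58 s, if anything falls off the work surface, if the arm or the gripper's body presses on something with over 40 N, if the wrist force passes 120 N, or if a joint passes its speed limit or range.

## Working session

There is one attempt and no reset: what is moved stays moved. The work goes in short steps, Python scripts to look and compute and a tool call to move; the robot and the scene stay as the last step left them, time stands still between calls to the robot, and variables do not carry over. Pictures are saved under pics/ and viewed, at most 12 in all, crops included, and the job is handed in when it is done.

Besides the shell and the picture viewer there is one more tool, called by a JSON object that holds its "method" and its "body", one argument or row to a line. servo_tool: Moves the arm, as the interface text tells. Its arguments: {"type":"object","properties":{"targets":{"type":"array"},"gripper":{"type":"number"}},"required":["targets"]}

```bash
mkdir -p pics; python3 - <<'E'
from rig import bot, viewer
import cv2,numpy as np
s=bot.read_state();print(s['time_s'],s['position'],np.round(s['tcp_rot'],3),bot.grip_point_offset)
for n in ['scene','side']:
    c=viewer.capture(n);cv2.imwrite(f'pics/{n}0.png',cv2.resize(c['color'][:,:,::-1],(800,600),interpolation=cv2.INTER_CUBIC))
    print(n,np.round(c['camera_matrix'],1).tolist(),np.round(c['R'],4).tolist(),np.round(c['t'],4), 'pos',np.round(-c['R'].T@c['t'],3))
E
```

```text
0.0 [ 0.23389358 -0.57878114  0.22155531] [[ 0.927  0.374 -0.   ]
 [ 0.374 -0.927  0.002]
 [ 0.    -0.002 -1.   ]] 0.0187
scene [[485.1, 0.0, 279.5], [0.0, 485.1, 216.9], [0.0, 0.0, 1.0]] [[0.8665, -0.499, -0.0128], [-0.2244, -0.3665, -0.903], [0.4458, 0.7853, -0.4295]] [-0.5239  0.2296  1.5334] pos [-0.178 -1.381  0.859]
side [[532.5, 0.0, 280.1], [0.0, 532.5, 207.5], [0.0, 0.0, 1.0]] [[0.8282, -0.5603, -0.0098], [-0.345, -0.496, -0.7968], [0.4416, 0.6634, -0.6041]] [-0.5097  0.2845  1.5   ] pos [-0.142 -1.139  1.128]
```

View pics/scene0.png

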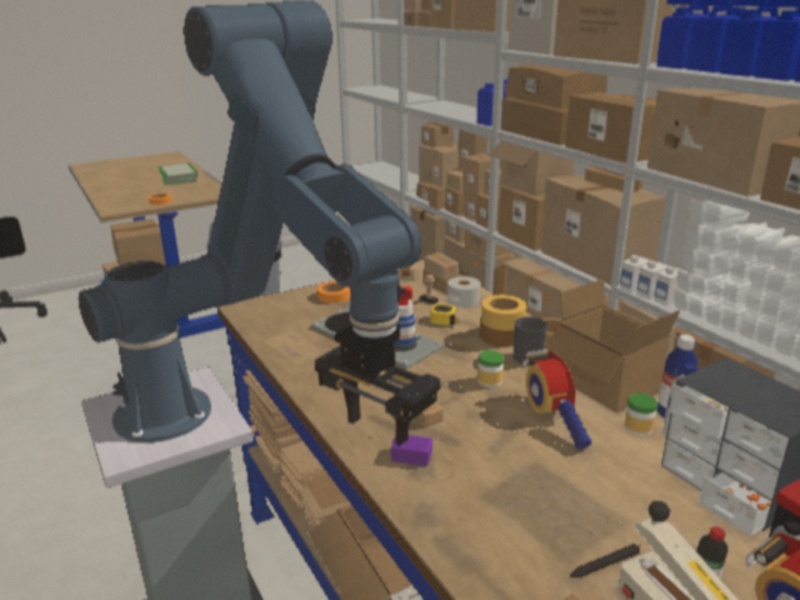

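View pics/side0.png

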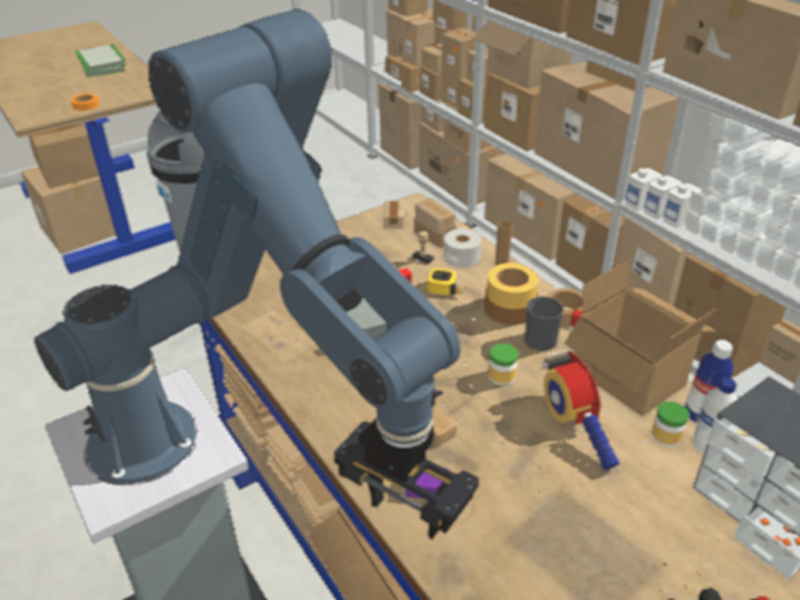

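The scene view shows the red-headed can at about (405,310) on its grey board. The brown box is at (430,415), partly hidden by the gripper, and the purple one is at (412,450). Other brown boxes are at the far ends: scene (440,265) and side (395,213) and (435,220). I'll take rough positions and a wrist view.

```bash
cat > h.py <<'E'
from rig import bot, viewer
import cv2,numpy as np
def ray(c,u,v,fish=False):
    K=c['camera_matrix'];x=(u-K[0,2])/K[0,0];y=(v-K[1,2])/K[1,1]
    if fish:
        r=np.hypot(x,y);d=np.array([x/r*np.sin(r),y/r*np.sin(r),np.cos(r)]) if r>1e-9 else np.array([0,0,1.])
    else: d=np.array([x,y,1.])
    R=np.array(c['R']);return -R.T@c['t'],R.T@d
def onz(c,u,v,z,fish=False):
    o,d=ray(c,u,v,fish);return o+d*(z-o[2])/d[2]
def proj(c,X,fish=False):
    p=np.array(c['R'])@np.array(X)+c['t'];K=c['camera_matrix']
    if fish:
        r=np.hypot(p[0],p[1]);th=np.arctan2(r,p[2]);q=p[:2]/r*th
    else:q=p[:2]/p[2]
    return q*[K[0,0],K[1,1]]+[K[0,2],K[1,2]]
def save(c,n,crop=None):
    im=c['color'][:,:,::-1]
    if crop: im=im[crop[1]:crop[3],crop[0]:crop[2]]
    f=min(800/im.shape[1],600/im.shape[0]);cv2.imwrite('pics/'+n,cv2.resize(im,None,fx=f,fy=f,interpolation=cv2.INTER_CUBIC))
E
python3 - <<'E'
from h import *
c=viewer.capture('scene');k=.7
for n,u,v,z in [('can head',405,292,.17),('box',430,412,.036),('purple',415,442,.036),('jar1',491,357,.07),('jar2',642,403,.07),('orange',332,288,.03),('tape',443,310,.038),('stand corner R',440,345,.012),('stand corner L',315,325,.012)]:
    print(n,np.round(onz(c,u*k,v*k,z),3))
w=viewer.capture('wrist');save(w,'w0.png');print(w['camera_matrix'],w['R'],w['t'])
E
```

```text
can head [ 0.6  -0.04  0.17]
box [ 0.481 -0.345  0.036]
purple [ 0.4   -0.418  0.036]
jar1 [ 0.695 -0.269  0.07 ]
jar2 [ 0.844 -0.584  0.07 ]
orange [0.587 0.372 0.03 ]
tape [0.777 0.057 0.038]
stand corner R [ 0.686 -0.069  0.012]
stand corner L [0.457 0.205 0.012]
[[325.1922621    0.         274.17972876]
 [  0.         325.1922621  202.626597  ]
 [  0.           0.           1.        ]] [[ 0.37386089 -0.92748248 -0.00207107]
 [-0.88689628 -0.35815248  0.29179065]
 [-0.27137247 -0.10725229 -0.95647997]] [-0.62391118 -0.03416157  0.39340237]
```

View pics/w0.png

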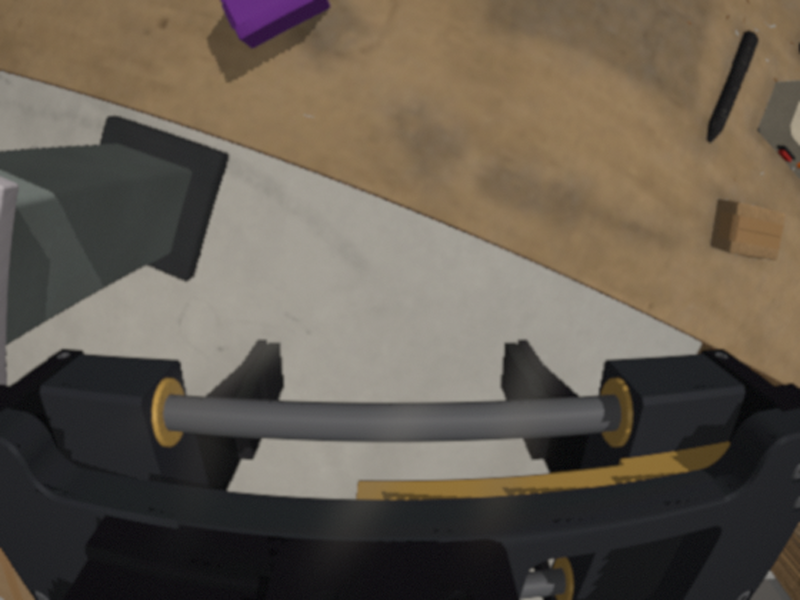

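{"method": "servo_tool", "body": {
  "targets": [
    {"offset":[0.258,-0.197,-0.08],"dr":[0,0,-28]},
    {"offset":[0.258,-0.197,-0.08],"dr":[0,0,-28]},
    {"offset":[0.258,-0.197,-0.08],"dr":[0,0,-28]},
    {"offset":[0.258,-0.197,-0.08],"dr":[0,0,-28]},
    {"offset":[0.258,-0.197,-0.08],"dr":[0,0,-28]},
    {"offset":[0.258,-0.197,-0.08],"dr":[0,0,-28]},
    {"offset":[0.258,-0.197,-0.08],"dr":[0,0,-28]},
    {"offset":[0.258,-0.197,-0.08],"dr":[0,0,-28]},
    {"offset":[0.258,-0.197,-0.08],"dr":[0,0,-28]},
    {"offset":[0.258,-0.197,-0.08],"dr":[0,0,-28]},
    {"offset":[0.258,-0.197,-0.08],"dr":[0,0,-28]}
  ]
}}

```text
time_s: 1.12
position: [0.3995, -0.3003, 0.3025]
tcp_rot: [[0.642, 0.767, -0.0], [0.767, -0.642, -0.001], [-0.001, 0.0, -1.0]]
force: [0.1, 0.9, 0.0]
opening: 1.003
grasp_force: 0.0
```

```bash
python3 - <<'E'
from h import *
s=bot.read_state();print(s['time_s'],s['position'],np.round(s['tcp_rot'],3))
w=viewer.capture('wrist');save(w,'w1.png');np.save('w1.npy',w,allow_pickle=True)
E
```

```text
1.1167 [ 0.39946886 -0.30033889  0.30251186] [[ 0.642  0.767 -0.   ]
 [ 0.767 -0.642 -0.001]
 [-0.001  0.    -1.   ]]
```

View pics/w1.png

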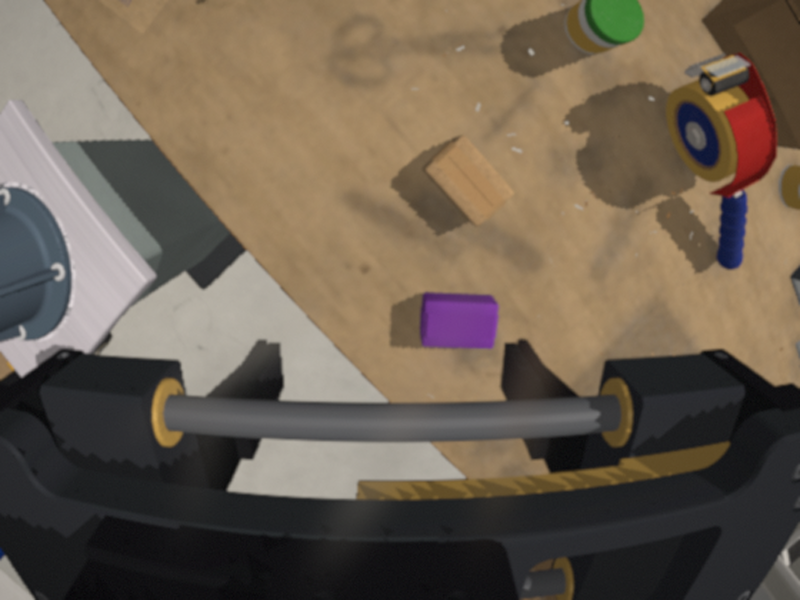

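The wrist view shows the brown box with top corners at about (460,138), (513,190), (480,222) and (428,172), the purple decoy at (458,320) and the green-lid jar at (613,20). Next is the stand.

```bash
python3 - <<'E'
from h import *
w=np.load('w1.npy',allow_pickle=True).item();k=.7
P=np.array([onz(w,u*k,v*k,.036,True)[:2] for u,v in [(460,138),(513,190),(480,222),(428,172)]]);print(P.round(4),P.mean(0))
print([round(np.linalg.norm(P[i]-P[(i+1)%4]),4) for i in range(4)])
d=P[1]-P[0]+P[2]-P[3];print('long yaw',np.degrees(np.arctan2(d[1],d[0])))
ims=[]
for n in ['scene','side']:
    c=viewer.capture(n);np.save(n+'1.npy',c,allow_pickle=True)
    u,v=proj(c,[.58,.05,.05]);print(n,u,v);u,v=int(u),int(v)
    x0,y0=max(u-75,0),max(v-100,0);print(x0,y0);ims.append(cv2.resize(c['color'][y0:y0+200,x0:x0+133,::-1],(399,600),interpolation=cv2.INTER_CUBIC))
cv2.imwrite('pics/st.png',np.hstack(ims))
E
```

```text
[[ 0.5089 -0.268 ]
 [ 0.5183 -0.3372]
 [ 0.4744 -0.3414]
 [ 0.4658 -0.2739]] [ 0.49184226 -0.30514871]
[np.float64(0.0699), np.float64(0.0441), np.float64(0.068), np.float64(0.0435)]
long yaw -82.49351633917291
scene 266.93484288692855 226.58300321336608
191 126
side 262.5774773674077 213.50275801004952
187 113
```

View pics/st.png

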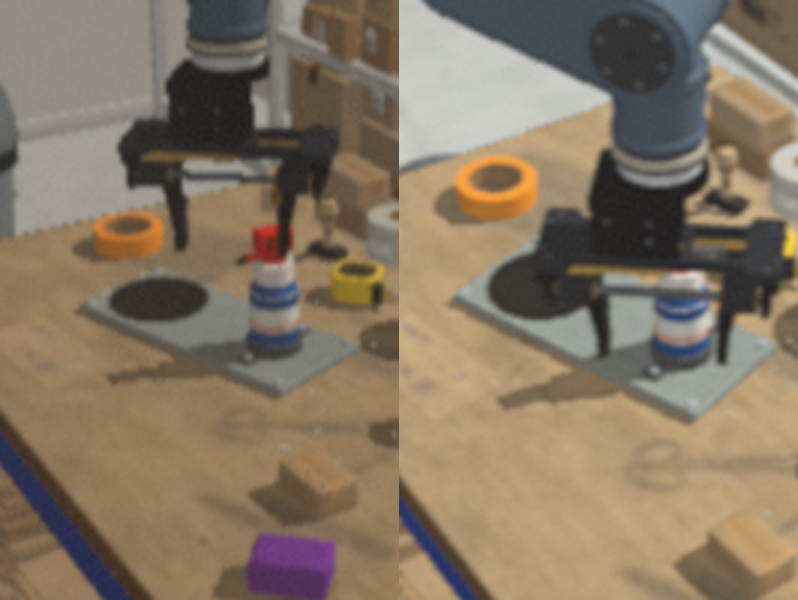

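The stand shows in both views: the mat at left (scene crop (158,299)), the can at right with its head at (272,235), and the spout pointing left at (243,260). I'll fit the stand pose from its corners, the mat and the can, and check the box by segmentation.

```bash
python3 - <<'E'
from h import *
from scipy.optimize import least_squares
L=np.load
sc=L('scene1.npy',allow_pickle=True).item();sd=L('side1.npy',allow_pickle=True).item();w=L('w1.npy',allow_pickle=True).item()
S=lambda u,v:np.array([u/3+191,v/3+126]);D=lambda u,v:np.array([(u-399)/3+187,v/3+113])
# stand frame: find corner order: left= +x,?; 
obs=[(sc,[.1,0,.015],S(158,299)),(sc,[-.1,0,.171],S(272,232)),
(sc,[.175,-.075,.012],S(82,305)),(sc,[.175,.075,.012],S(160,268)),(sc,[-.175,.075,.012],S(355,348)),(sc,[-.175,-.075,.012],S(278,393)),
(sd,[.175,-.075,.012],D(457,297)),(sd,[-.175,.075,.012],D(775,345)),(sd,[-.175,-.075,.012],D(692,418))]
for sgn in (1,-1):
  def f(p,sgn=sgn):
    c,s=np.cos(p[2]),np.sin(p[2]);r=[]
    for cam,X,q in obs:
        X=[X[0],sgn*X[1],X[2]];r+=list(proj(cam,[p[0]+c*X[0]-s*X[1],p[1]+s*X[0]+c*X[1],X[2]])-q)
    return np.array(r)
  o=least_squares(f,[.57,.07,2.2],loss='soft_l1');print(sgn,o.x,np.degrees(o.x[2]),o.cost,np.round(f(o.x).reshape(-1,2),1).tolist())
  p=o.x;c,s=np.cos(p[2]),np.sin(p[2]);print('mat',p[:2]+.1*np.array([c,s]),'can',p[:2]-.1*np.array([c,s]))
  if sgn==-1: best=p
# box seg
im=cv2.cvtColor(w['color'],cv2.COLOR_RGB2HSV)
crop=w['color'][90:165,290:370]
for y in range(90,165,8): print([tuple(int(a) for a in w['color'][y,x]) for x in range(294,368,12)])
E
```

```text
1 [0.5697155  0.07018846 2.66653823] 152.78138676203864 211.54302544520385 [[-7.9, 8.7], [6.7, -8.7], [-1.1, -0.9], [-29.9, 29.9], [1.0, -0.0], [22.7, -33.1], [-1.7, -0.8], [-0.1, 2.2], [20.4, -49.2]]
mat [0.48078871 0.11592715] can [0.65864228 0.02444978]
-1 [0.57105904 0.0711476  1.88165573] 107.81093206807279 4.83494370807518 [[0.4, -0.1], [-0.1, -0.9], [-1.4, -0.5], [0.2, -0.6], [1.5, -0.8], [-0.0, -0.3], [-2.0, -0.3], [0.4, 1.0], [0.1, 1.0]]
mat [0.54047135 0.1663547 ] can [ 0.60164674 -0.02405951]
[(167, 139, 102), (170, 141, 105), (163, 136, 102), (161, 136, 102), (149, 125, 94), (153, 128, 96), (164, 137, 103)]
[(168, 140, 104), (165, 137, 101), (103, 83, 59), (159, 134, 101), (150, 127, 96), (159, 133, 101), (167, 140, 103)]
[(153, 127, 94), (103, 85, 62), (173, 136, 92), (176, 140, 100), (163, 136, 101), (167, 140, 103), (163, 138, 106)]
[(112, 94, 69), (164, 130, 90), (161, 127, 88), (174, 138, 96), (176, 144, 103), (166, 139, 103), (163, 135, 100)]
[(109, 92, 68), (160, 128, 92), (174, 136, 92), (173, 134, 91), (171, 137, 98), (162, 135, 99), (170, 141, 104)]
[(100, 83, 64), (97, 80, 60), (171, 137, 98), (170, 133, 89), (173, 135, 91), (187, 151, 107), (169, 141, 105)]
[(89, 75, 58), (93, 79, 62), (161, 128, 92), (174, 135, 92), (174, 135, 92), (177, 142, 101), (164, 137, 101)]
[(84, 71, 54), (89, 77, 60), (89, 76, 59), (167, 134, 95), (173, 135, 92), (162, 135, 100), (157, 130, 95)]
[(137, 115, 89), (89, 74, 57), (91, 78, 61), (133, 106, 77), (146, 122, 91), (158, 131, 98), (160, 133, 99)]
[(137, 115, 87), (94, 81, 63), (142, 121, 95), (139, 119, 91), (133, 112, 87), (142, 120, 91), (155, 129, 96)]
```

{"method": "servo_tool", "body": {
  "targets": [
    {"offset":[-0.012,0.141,0.08],"dr":[0,0,-47]},
    {"offset":[-0.012,0.141,0.08],"dr":[0,0,-47]},
    {"offset":[-0.012,0.141,0.08],"dr":[0,0,-47]},
    {"offset":[-0.012,0.141,0.08],"dr":[0,0,-47]},
    {"offset":[-0.012,0.141,0.08],"dr":[0,0,-47]},
    {"offset":[-0.012,0.141,0.08],"dr":[0,0,-47]},
    {"offset":[-0.012,0.141,0.08],"dr":[0,0,-47]},
    {"offset":[-0.012,0.141,0.08],"dr":[0,0,-47]},
    {"offset":[-0.012,0.141,0.08],"dr":[0,0,-47]}
  ]
}}

```text
time_s: 2.02
position: [0.4989, -0.4012, 0.2217]
tcp_rot: [[-0.118, 0.993, -0.001], [0.993, 0.118, 0.001], [0.001, -0.001, -1.0]]
force: [0.7, 0.0, 0.4]
opening: 0.996
grasp_force: 0.0
```

```bash
python3 - <<'E'
from h import *
s=bot.read_state();print(s['time_s'],s['position'],np.round(s['tcp_rot'],3),s['joint_positions'])
w=viewer.capture('wrist');np.save('w2.npy',w,allow_pickle=True)
u,v=map(int,proj(w,[.49,-.305,.036],True));print(u,v);x0,y0=max(0,u-100),max(0,v-75);print(x0,y0)
save(w,'w2.png',(x0,y0,x0+200,y0+150))
E
```

```text
2.0167 [ 0.49888417 -0.40121181  0.22170524] [[-0.118  0.993 -0.001]
 [ 0.993  0.118  0.001]
 [ 0.001 -0.001 -1.   ]] [-4.87899498e+01  3.14989183e+01  7.97656172e+01 -3.36026661e-03
  6.88035563e+01 -5.55434466e+01]
275 91
175 16
```

View pics/w2.png

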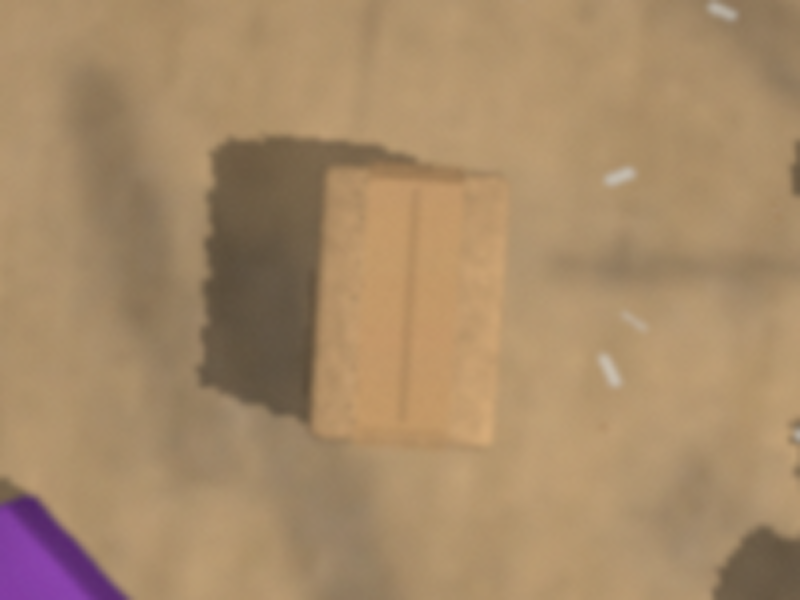

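The crop confirms the brown taped box. Its top corners are at about (328,172), (508,180), (493,443) and (315,436).

```bash
python3 - <<'E'
from h import *
w=np.load('w2.npy',allow_pickle=True).item()
print('cam',-w['R'].T@w['t'])
P=np.array([onz(w,u/4+175,v/4+16,.036,True)[:2] for u,v in [(328,172),(508,180),(493,443),(315,436)]]);m=P.mean(0);print(P.round(4),m)
print([round(np.linalg.norm(P[i]-P[(i+1)%4]),4) for i in range(4)])
d=P[2]-P[1]+P[3]-P[0];print('long yaw',np.degrees(np.arctan2(d[1],d[0])))
s=bot.read_state();print('tool offset to box',s['tcp_rot'].T@(np.r_[m,.012]-s['position']))
E
```

```text
cam [ 0.49041641 -0.3209211   0.38493174]
[[ 0.4664 -0.2719]
 [ 0.5137 -0.2683]
 [ 0.5184 -0.3394]
 [ 0.4711 -0.3431]] [ 0.49240647 -0.30568966]
[np.float64(0.0474), np.float64(0.0712), np.float64(0.0475), np.float64(0.0713)]
long yaw -86.2214703863717
tool offset to box [0.09529107 0.00475515 0.21013877]
```

{"method": "servo_tool", "body": {
  "targets": [
    {"offset":[0.04,0.005,0.02],"dr":[0,0,3]},
    {"offset":[0.075,0.005,0.04],"dr":[0,0,3]},
    {"offset":[0.095,0.005,0.075],"dr":[0,0,3]},
    {"offset":[0.095,0.005,0.11],"dr":[0,0,3]},
    {"offset":[0.095,0.005,0.145],"dr":[0,0,3]},
    {"offset":[0.095,0.005,0.175],"dr":[0,0,3]},
    {"offset":[0.095,0.005,0.195],"dr":[0,0,3]},
    {"offset":[0.095,0.005,0.207],"dr":[0,0,3]},
    {"offset":[0.095,0.005,0.213],"dr":[0,0,3]},
    {"offset":[0.095,0.005,0.213],"dr":[0,0,3]}
  ]
}}

```text
time_s: 2.9
position: [0.4929, -0.3052, 0.0089]
tcp_rot: [[-0.069, 0.998, -0.001], [0.998, 0.069, 0.001], [0.001, -0.001, -1.0]]
force: [0.9, -0.5, 0.4]
opening: 1.003
grasp_force: 0.0
```

{"method": "servo_tool", "body": {
  "targets": [
    {"offset":[0,0,0],"dr":[0,0,0]},
    {"offset":[0,0,0],"dr":[0,0,0]},
    {"offset":[0,0,0],"dr":[0,0,0]},
    {"offset":[0,0,0],"dr":[0,0,0]},
    {"offset":[0,0,0],"dr":[0,0,0]},
    {"offset":[0,0,0],"dr":[0,0,0]},
    {"offset":[0,0,0],"dr":[0,0,0]},
    {"offset":[0,0,0],"dr":[0,0,0]}
  ],
  "gripper": 1
}}

```text
time_s: 3.57
position: [0.493, -0.3052, 0.01]
tcp_rot: [[-0.07, 0.998, -0.0], [0.998, 0.07, -0.0], [-0.0, -0.0, -1.0]]
force: [-0.2, 0.8, 4.1]
opening: 0.579
grasp_force: 30.0
```

{"method": "servo_tool", "body": {
  "targets": [
    {"offset":[0,0,-0.03],"dr":[0,0,0]},
    {"offset":[0,0,-0.07],"dr":[0,0,0]},
    {"offset":[0,0,-0.11],"dr":[0,0,0]},
    {"offset":[0,0,-0.15],"dr":[0,0,0]},
    {"offset":[0.01,0,-0.19],"dr":[0,0,0]},
    {"offset":[0.03,0,-0.225],"dr":[0,0,0]},
    {"offset":[0.06,0.005,-0.25],"dr":[0,0,0]},
    {"offset":[0.1,0.01,-0.26],"dr":[0,0,0]},
    {"offset":[0.14,0.015,-0.26],"dr":[0,0,0]},
    {"offset":[0.18,0.02,-0.26],"dr":[0,0,0]},
    {"offset":[0.22,0.025,-0.26],"dr":[0,0,0]},
    {"offset":[0.26,0.03,-0.26],"dr":[0,0,0]},
    {"offset":[0.3,0.035,-0.26],"dr":[0,0,0]},
    {"offset":[0.323,0.04,-0.26],"dr":[0,0,0]},
    {"offset":[0.323,0.04,-0.26],"dr":[0,0,0]},
    {"offset":[0.323,0.04,-0.26],"dr":[0,0,0]}
  ]
}}

```text
time_s: 4.9
position: [0.5103, 0.0212, 0.2693]
tcp_rot: [[-0.073, 0.997, -0.0], [0.997, 0.073, -0.0], [-0.0, -0.0, -1.0]]
force: [1.0, 0.3, -1.8]
opening: 0.585
grasp_force: 30.0
```

```bash
python3 - <<'E'
from h import *
s=bot.read_state();print(s['time_s'],s['position'],s['opening'],s['grasp_force'])
w=viewer.capture('wrist');np.save('w3.npy',w,allow_pickle=True);save(w,'w3.png')
print(proj(w,[.5405,.1664,.015],True)/.7)
E
```

```text
4.9 [0.51029176 0.02117083 0.26929034] 0.5846639773106487 29.999849935993552
[436.63254742  84.04269853]
```

View pics/w3.png

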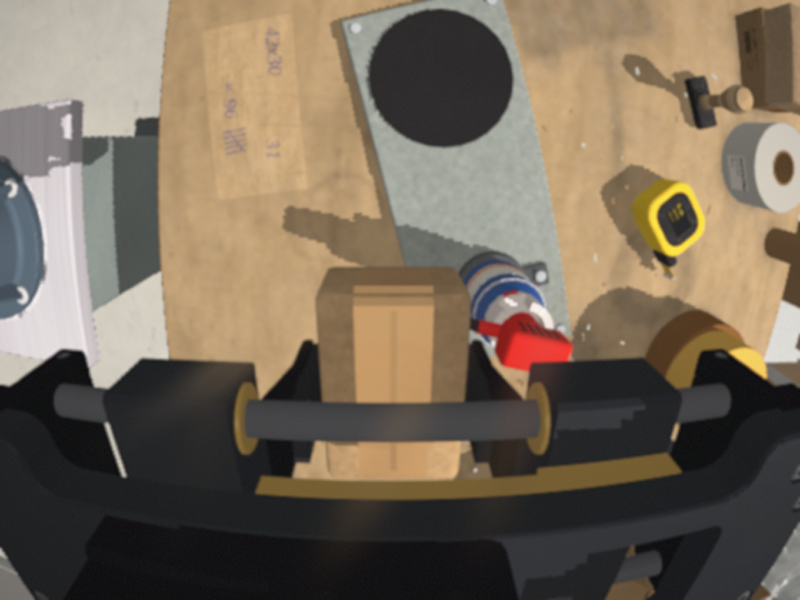

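The wrist view shows the box firmly held, the mat centred near (440,77), and the red head at (535,340) with its spout toward (480,325).

```bash
python3 - <<'E'
from h import *
w=np.load('w3.npy',allow_pickle=True).item()
m=(w['color'].max(2)<60).astype(np.uint8);m[120:]=0
n,l,st,ce=cv2.connectedComponentsWithStats(m);i=l[54,308];print(st[i],ce[i]/.7)
cs,_=cv2.findContours((l==i).astype(np.uint8),cv2.RETR_EXTERNAL,cv2.CHAIN_APPROX_NONE)
pts=np.array([onz(w,*p[0],.015,True)[:2] for p in max(cs,key=len)]).astype(np.float32)
(cx,cy),r=cv2.minEnclosingCircle(pts);print(cx,cy,r,pts.mean(0))
e=cv2.fitEllipse(pts*1000);print(e)
s=bot.read_state();g=np.array([e[0][0]/1000,e[0][1]/1000,.03]);print(s['tcp_rot'].T@(g-s['position']))
for u,v in [(510,313),(571,350),(560,370),(498,362)]: print(onz(w,u*.7,v*.7,.171,True))
E
```

```text
[ 259    7   99   95 7340] [440.10568315  77.37933048]
0.543670117855072 0.17457853257656097 0.06354743242263794 [0.5434226  0.17459832]
((543.9620971679688, 174.38584899902344), (124.59628295898438, 125.31648254394531), 89.27593231201172)
[0.15168786 0.04451477 0.23920745]
[0.58447993 0.01247818 0.171     ]
[ 0.63057488 -0.01039197  0.171     ]
[ 0.6258875  -0.02509079  0.171     ]
[ 0.58203038 -0.02090291  0.171     ]
```

{"method": "servo_tool", "body": {
  "targets": [
    {"offset":[0.04,0.012,0],"dr":[0,0,0]},
    {"offset":[0.08,0.024,0.01],"dr":[0,0,0]},
    {"offset":[0.115,0.036,0.03],"dr":[0,0,0]},
    {"offset":[0.14,0.043,0.06],"dr":[0,0,0]},
    {"offset":[0.149,0.043,0.095],"dr":[0,0,0]},
    {"offset":[0.149,0.043,0.13],"dr":[0,0,0]},
    {"offset":[0.149,0.043,0.165],"dr":[0,0,0]},
    {"offset":[0.149,0.043,0.195],"dr":[0,0,0]},
    {"offset":[0.149,0.043,0.218],"dr":[0,0,0]},
    {"offset":[0.149,0.043,0.23],"dr":[0,0,0]},
    {"offset":[0.149,0.043,0.238],"dr":[0,0,0]},
    {"offset":[0.149,0.043,0.242],"dr":[0,0,0]},
    {"offset":[0.149,0.043,0.243],"dr":[0,0,0]},
    {"offset":[0.149,0.043,0.243],"dr":[0,0,0]}
  ]
}}

```text
time_s: 6.12
position: [0.5442, 0.1712, 0.0275]
tcp_rot: [[-0.069, 0.998, 0.002], [0.998, 0.069, 0.0], [0.0, 0.002, -1.0]]
force: [0.0, -0.3, -0.9]
opening: 0.585
grasp_force: 30.0
```

{"method": "servo_tool", "body": {
  "targets": [
    {"offset":[0,0,0.001],"dr":[0,0,0]},
    {"offset":[0,0,0.002],"dr":[0,0,0]},
    {"offset":[0,0,0.002],"dr":[0,0,0]},
    {"offset":[0,0,0.002],"dr":[0,0,0]}
  ]
}}

```text
time_s: 6.45
position: [0.5434, 0.1716, 0.0251]
tcp_rot: [[-0.07, 0.998, 0.001], [0.998, 0.07, 0.0], [0.0, 0.001, -1.0]]
force: [0.1, 0.8, -1.0]
opening: 0.581
grasp_force: 30.0
```

Not quite in contact; a millimetre lower, then release.

{"method": "servo_tool", "body": {
  "targets": [
    {"offset":[0,0,0.001],"dr":[0,0,0]},
    {"offset":[0,0,0.0015],"dr":[0,0,0]},
    {"offset":[0,0,0.0015],"dr":[0,0,0]}
  ]
}}

```text
time_s: 6.7
position: [0.5435, 0.1716, 0.0249]
tcp_rot: [[-0.07, 0.998, 0.001], [0.998, 0.07, 0.0], [0.0, 0.001, -1.0]]
force: [-1.9, 0.5, 11.2]
opening: 0.578
grasp_force: 30.0
```

{"method": "servo_tool", "body": {
  "targets": [
    {"offset":[0,0,0],"dr":[0,0,0]},
    {"offset":[0,0,0],"dr":[0,0,0]},
    {"offset":[0,0,0],"dr":[0,0,0]},
    {"offset":[0,0,0],"dr":[0,0,0]},
    {"offset":[0,0,0],"dr":[0,0,0]},
    {"offset":[0,0,0],"dr":[0,0,0]},
    {"offset":[0,0,-0.03],"dr":[0,0,0]},
    {"offset":[0,0,-0.07],"dr":[0,0,0]},
    {"offset":[0,0,-0.11],"dr":[0,0,0]},
    {"offset":[0,0,-0.15],"dr":[0,0,0]},
    {"offset":[0,0,-0.19],"dr":[0,0,0]},
    {"offset":[0,0,-0.23],"dr":[0,0,0]},
    {"offset":[0,0,-0.26],"dr":[0,0,0]},
    {"offset":[0,0,-0.26],"dr":[0,0,0]}
  ],
  "gripper": -1
}}

```text
time_s: 7.87
position: [0.5472, 0.1721, 0.2906]
tcp_rot: [[-0.07, 0.997, 0.015], [0.998, 0.07, 0.002], [0.001, 0.015, -1.0]]
force: [1.0, 0.4, 0.2]
opening: 1.001
grasp_force: 0.0
```

{"method": "servo_tool", "body": {
  "targets": [
    {"offset":[-0.04,0.005,0],"dr":[0,0,0]},
    {"offset":[-0.08,0.01,0],"dr":[0,0,0]},
    {"offset":[-0.12,0.015,0],"dr":[0,0,0]},
    {"offset":[-0.16,0.02,0],"dr":[0,0,0]},
    {"offset":[-0.2,0.025,0],"dr":[0,0,0]},
    {"offset":[-0.24,0.03,0],"dr":[0,0,0]},
    {"offset":[-0.27,0.034,0],"dr":[0,0,0]},
    {"offset":[-0.273,0.034,0],"dr":[0,0,0]},
    {"offset":[-0.273,0.034,0],"dr":[0,0,0]}
  ]
}}

```text
time_s: 8.62
position: [0.5958, -0.1005, 0.2819]
tcp_rot: [[-0.066, 0.998, -0.002], [0.998, 0.066, 0.001], [0.001, -0.001, -1.0]]
force: [-0.7, 0.1, -0.5]
opening: 0.999
grasp_force: 0.0
```

```bash
python3 - <<'E'
from h import *
s=bot.read_state();print(s['time_s'],s['position'],np.round(s['tcp_rot'],3))
w=viewer.capture('wrist');np.save('w4.npy',w,allow_pickle=True);save(w,'w4.png',(140,0,420,210))
print('cam',-w['R'].T@w['t'])
E
```

```text
8.6167 [ 0.5958406  -0.10053553  0.28187217] [[-0.066  0.998 -0.002]
 [ 0.998  0.066  0.001]
 [ 0.001 -0.001 -1.   ]]
cam [ 0.59166609 -0.01984217  0.44508351]
```

View pics/w4.png

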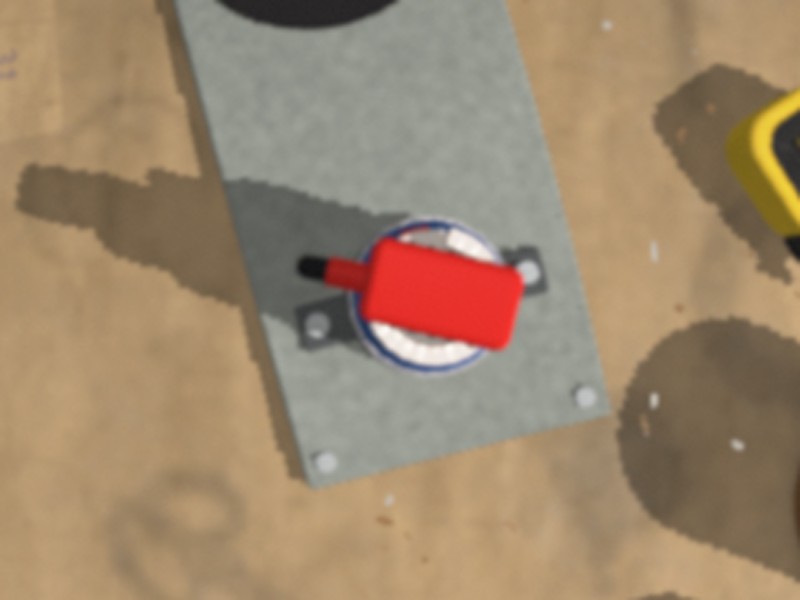

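The red head's top has corners (388,240), (524,278), (500,348) and (364,312), with the spout tip at (312,267). The red notch mark is near (415,232) and the stand's edges are clear.

```bash
python3 - <<'E'
from h import *
w=np.load('w4.npy',allow_pickle=True).item();k=.35
q=lambda u,v,z:onz(w,u*k+140,v*k,z,True)[:2]
P=np.array([q(*p,.171) for p in [(388,240),(524,278),(500,348),(364,312)]]);m=P.mean(0);print('head',P.round(4),m,[round(np.linalg.norm(P[i]-P[(i+1)%4]),4) for i in range(4)])
d=P[0]-P[1]+P[3]-P[2];hy=np.degrees(np.arctan2(d[1],d[0]));t=q(312,267,.14)
a=q(178,0,.012)-q(308,485,.012);b=q(500,0,.012)-q(608,412,.012);f=q(608,412,.012)-q(308,485,.012)
g=lambda d:np.degrees(np.arctan2(d[1],d[0]))
print('head yaw',hy,'tip',t,g(t-m),'stand yaw',g(a),g(b),g(f)+90)
print('notch',q(415,232,.13),g(q(415,232,.13)-m))
L,R=q(308,485,.012),q(608,412,.012);e=(L+R)/2;y=np.radians((g(a)+g(b)+g(f)+90)/3);print('can from stand',e+.075*np.array([np.cos(y),np.sin(y)]),'width',np.linalg.norm(L-R))
im=cv2.cvtColor(w['color'],cv2.COLOR_RGB2HSV)
c=q(430,297,.12);print('collar/can centre approx',c)
s=bot.read_state();print('tcp->head',s['tcp_rot'].T@(np.r_[m,.15]-s['position']))
E
```

```text
head [[ 0.5915 -0.0009]
 [ 0.6319 -0.0088]
 [ 0.6264 -0.0302]
 [ 0.586  -0.0225]] [ 0.60895574 -0.01560376] [np.float64(0.0411), np.float64(0.0221), np.float64(0.0412), np.float64(0.0224)]
head yaw 169.06688132430597 tip [ 0.5675919  -0.00899822] 170.92684156691874 stand yaw 108.04769028502258 108.71025377261014 108.03912789797403
notch [0.60029311 0.00532259] 112.48748962122048
can from stand [ 0.60760726 -0.01330813] width 0.14722415665824937
collar/can centre approx [ 0.60727131 -0.01624601]
tcp->head [0.08185634 0.01937635 0.13207241]
```

{"method": "servo_tool", "body": {
  "targets": [
    {"offset":[0.03,0.019,0],"dr":[0,0,-7]},
    {"offset":[0.06,0.019,0],"dr":[0,0,-14]},
    {"offset":[0.082,0.019,0],"dr":[0,0,-21]},
    {"offset":[0.082,0.019,0.02],"dr":[0,0,-28]},
    {"offset":[0.082,0.019,0.04],"dr":[0,0,-35]},
    {"offset":[0.082,0.019,0.055],"dr":[0,0,-42]},
    {"offset":[0.082,0.019,0.065],"dr":[0,0,-49]},
    {"offset":[0.082,0.019,0.07],"dr":[0,0,-56]},
    {"offset":[0.082,0.019,0.075],"dr":[0,0,-63]},
    {"offset":[0.082,0.019,0.08],"dr":[0,0,-70]},
    {"offset":[0.082,0.019,0.08],"dr":[0,0,-75]},
    {"offset":[0.082,0.019,0.08],"dr":[0,0,-75]},
    {"offset":[0.082,0.019,0.08],"dr":[0,0,-75]}
  ]
}}

```text
time_s: 9.75
position: [0.6087, -0.0136, 0.2029]
tcp_rot: [[-0.982, 0.191, -0.001], [0.191, 0.982, 0.001], [0.001, 0.0, -1.0]]
force: [-0.2, 0.6, 0.4]
opening: 1.003
grasp_force: 0.0
```

```bash
python3 - <<'E'
from h import *
s=bot.read_state();print(s['time_s'],s['position'],np.round(s['tcp_rot'],3))
print(s['tcp_rot'].T@(np.array([.6085,-.0155,.145])-s['position']))
w=viewer.capture('wrist');np.save('w5.npy',w,allow_pickle=True);save(w,'w5.png')
E
```

```text
9.75 [ 0.60870143 -0.01360486  0.20293747] [[-0.982  0.191 -0.001]
 [ 0.191  0.982  0.001]
 [ 0.001  0.    -1.   ]]
[-0.00021286 -0.00192216  0.05793654]
```

View pics/w5.png

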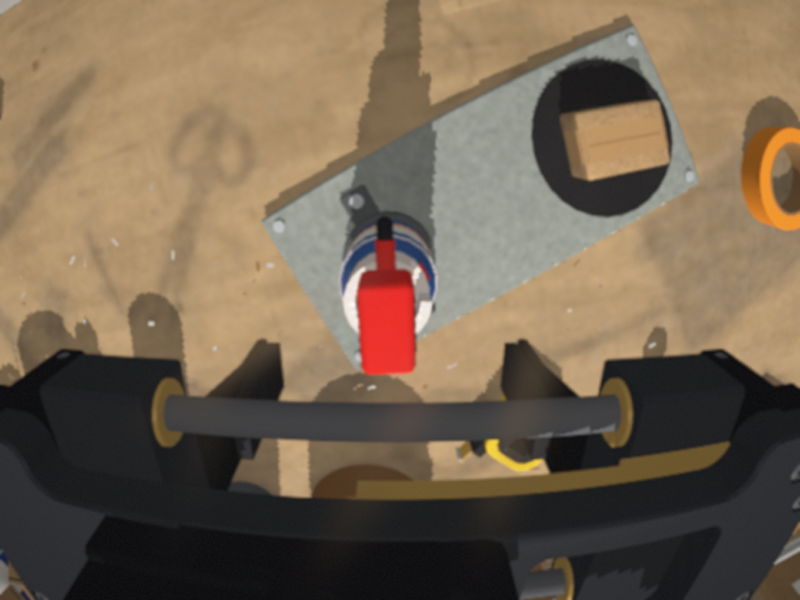

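The box sits upright on the mat, top at (615,140) on a mat centred at (602,137). The red head (386,320) lies square between the fingers, so I descend and grip.

{"method": "servo_tool", "body": {
  "targets": [
    {"offset":[0,-0.002,0.015],"dr":[0,0,0]},
    {"offset":[0,-0.002,0.035],"dr":[0,0,0]},
    {"offset":[0,-0.002,0.05],"dr":[0,0,0]},
    {"offset":[0,-0.002,0.056],"dr":[0,0,0]},
    {"offset":[0,-0.002,0.057],"dr":[0,0,0]},
    {"offset":[0,-0.002,0.057],"dr":[0,0,0]}
  ]
}}

```text
time_s: 10.3
position: [0.609, -0.0171, 0.1462]
tcp_rot: [[-0.982, 0.191, -0.0], [0.191, 0.982, 0.0], [0.0, 0.0, -1.0]]
force: [-0.1, 0.6, 0.1]
opening: 1.0
grasp_force: 0.0
```

{"method": "servo_tool", "body": {
  "targets": [
    {"offset":[0,0,0],"dr":[0,0,0]},
    {"offset":[0,0,0],"dr":[0,0,0]},
    {"offset":[0,0,0],"dr":[0,0,0]},
    {"offset":[0,0,0],"dr":[0,0,0]},
    {"offset":[0,0,0],"dr":[0,0,0]},
    {"offset":[0,0,0],"dr":[0,0,0]},
    {"offset":[0,0,0],"dr":[0,0,0]},
    {"offset":[0,0,0],"dr":[0,0,0]},
    {"offset":[0,0,0],"dr":[0,0,0]},
    {"offset":[0,0,0],"dr":[0,0,0]}
  ],
  "gripper": 1
}}

```text
time_s: 11.13
position: [0.6089, -0.0173, 0.146]
tcp_rot: [[-0.982, 0.191, -0.0], [0.191, 0.982, 0.0], [0.0, 0.0, -1.0]]
force: [0.1, 2.1, 1.7]
opening: 0.326
grasp_force: 1.4
```

{"method": "servo_tool", "body": {
  "targets": [
    {"offset":[0,0,0],"dr":[0,0,0]},
    {"offset":[0,0,0],"dr":[0,0,0]},
    {"offset":[0,0,0],"dr":[0,0,0]}
  ]
}}

```text
time_s: 11.38
position: [0.6092, -0.0166, 0.1461]
tcp_rot: [[-0.982, 0.191, 0.001], [0.191, 0.982, 0.001], [-0.0, 0.001, -1.0]]
force: [1.1, 3.5, -0.3]
opening: 0.295
grasp_force: 30.0
```

Gripped at about 26 mm. Turning.

{"method": "servo_tool", "body": {
  "targets": [
    {"offset":[0,0,0],"dr":[0,0,5]},
    {"offset":[0,0,0],"dr":[0,0,10]},
    {"offset":[0,0,0],"dr":[0,0,15]},
    {"offset":[0,0,0],"dr":[0,0,20]},
    {"offset":[0,0,0],"dr":[0,0,25]},
    {"offset":[0,0,0],"dr":[0,0,30]},
    {"offset":[0,0,0],"dr":[0,0,35]},
    {"offset":[0,0,0],"dr":[0,0,40]},
    {"offset":[0,0,0],"dr":[0,0,45]},
    {"offset":[0,0,0],"dr":[0,0,50]},
    {"offset":[0,0,0],"dr":[0,0,55]},
    {"offset":[0,0,0],"dr":[0,0,59]},
    {"offset":[0,0,0],"dr":[0,0,61]},
    {"offset":[0,0,0],"dr":[0,0,61]},
    {"offset":[0,0,0],"dr":[0,0,61]}
  ]
}}

```text
time_s: 12.63
position: [0.6076, -0.018, 0.146]
tcp_rot: [[-0.31, 0.951, -0.003], [0.951, 0.31, -0.001], [-0.0, -0.003, -1.0]]
force: [-3.2, -0.9, 2.3]
opening: 0.296
grasp_force: 30.0
```

{"method": "servo_tool", "body": {
  "targets": [
    {"offset":[0,0,0],"dr":[0,0,0]},
    {"offset":[0,0,0],"dr":[0,0,0]},
    {"offset":[0,0,0],"dr":[0,0,0]},
    {"offset":[0,0,0],"dr":[0,0,0]},
    {"offset":[0,0,0],"dr":[0,0,0]},
    {"offset":[0,0,-0.02],"dr":[0,0,0]},
    {"offset":[0,0,-0.05],"dr":[0,0,0]},
    {"offset":[0,0,-0.085],"dr":[0,0,0]},
    {"offset":[-0.035,0,-0.11],"dr":[0,0,0]},
    {"offset":[-0.07,0,-0.12],"dr":[0,0,0]},
    {"offset":[-0.08,0,-0.12],"dr":[0,0,0]},
    {"offset":[-0.08,0,-0.12],"dr":[0,0,0]}
  ],
  "gripper": -1
}}

```text
time_s: 13.63
position: [0.6351, -0.0965, 0.2669]
tcp_rot: [[-0.306, 0.952, 0.003], [0.952, 0.306, -0.002], [-0.003, 0.003, -1.0]]
force: [-0.0, -0.4, -0.2]
opening: 0.99
grasp_force: 0.0
```

```bash
python3 - <<'E'
from h import *
s=bot.read_state();print(s['time_s'],s['position'],np.round(s['tcp_rot'],3))
w=viewer.capture('wrist');np.save('w6.npy',w,allow_pickle=True);save(w,'w6.png',(140,0,420,210))
E
```

```text
13.6333 [ 0.63512077 -0.09647529  0.26693953] [[-0.306  0.952  0.003]
 [ 0.952  0.306 -0.002]
 [-0.003  0.003 -1.   ]]
```

View pics/w6.png

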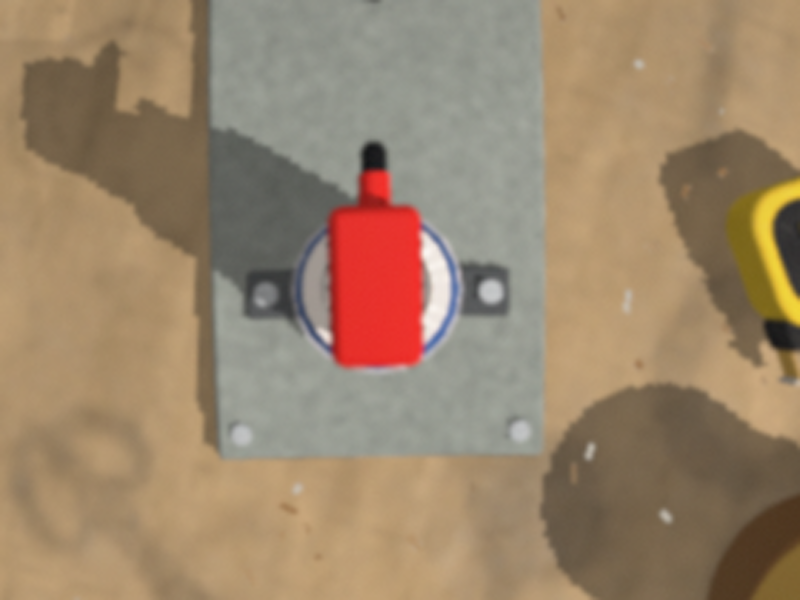

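The spout now points straight along the stand: head centre at (375,287), tip at (373,155). I close the fingers and go over the head.

{"method": "servo_tool", "body": {
  "targets": [
    {"offset":[0.03,-0.001,0],"dr":[0,0,0]},
    {"offset":[0.06,-0.001,0],"dr":[0,0,0]},
    {"offset":[0.083,-0.001,0],"dr":[0,0,0]},
    {"offset":[0.083,-0.001,0],"dr":[0,0,0]},
    {"offset":[0.083,-0.001,0.01],"dr":[0,0,0]},
    {"offset":[0.083,-0.001,0.02],"dr":[0,0,0]},
    {"offset":[0.083,-0.001,0.03],"dr":[0,0,0]},
    {"offset":[0.083,-0.001,0.04],"dr":[0,0,0]},
    {"offset":[0.083,-0.001,0.05],"dr":[0,0,0]},
    {"offset":[0.083,-0.001,0.06],"dr":[0,0,0]},
    {"offset":[0.083,-0.001,0.07],"dr":[0,0,0]},
    {"offset":[0.083,-0.001,0.08],"dr":[0,0,0]},
    {"offset":[0.083,-0.001,0.08],"dr":[0,0,0]},
    {"offset":[0.083,-0.001,0.08],"dr":[0,0,0]}
  ],
  "gripper": 1
}}

```text
time_s: 14.85
position: [0.6067, -0.0148, 0.1852]
tcp_rot: [[-0.309, 0.951, -0.002], [0.951, 0.309, 0.0], [0.001, -0.001, -1.0]]
force: [0.3, 0.0, 0.1]
opening: 0.041
grasp_force: 0.0
```

```bash
python3 - <<'E'
from h import *
s=bot.read_state();print(s['time_s'],s['position'],np.round(s['tcp_rot'],3))
w=viewer.capture('wrist')
# mat ellipse centre + box segmentation
im=w['color'].astype(int);p=proj(w,[.5455,.1745,.015],True);print(p)
m=(im.max(2)<60).astype(np.uint8);m[230:]=0
n,l,st,ce=cv2.connectedComponentsWithStats(m)
for i in range(1,n):
    if st[i][4]>800: print(st[i],ce[i])
save(w,'w7.png',(max(0,int(p[0])-100),max(0,int(p[1])-75),max(0,int(p[0])-100)+200,max(0,int(p[1])-75)+150));np.save('w7.npy',w,allow_pickle=True)
E
```

```text
14.85 [ 0.60668485 -0.01482608  0.18518963] [[-0.309  0.951 -0.002]
 [ 0.951  0.309  0.   ]
 [ 0.001 -0.001 -1.   ]]
[273.39786956  -4.56132656]
[ 210    0  124   54 3486] [274.5172117   26.06138841]
```

View pics/w7.png

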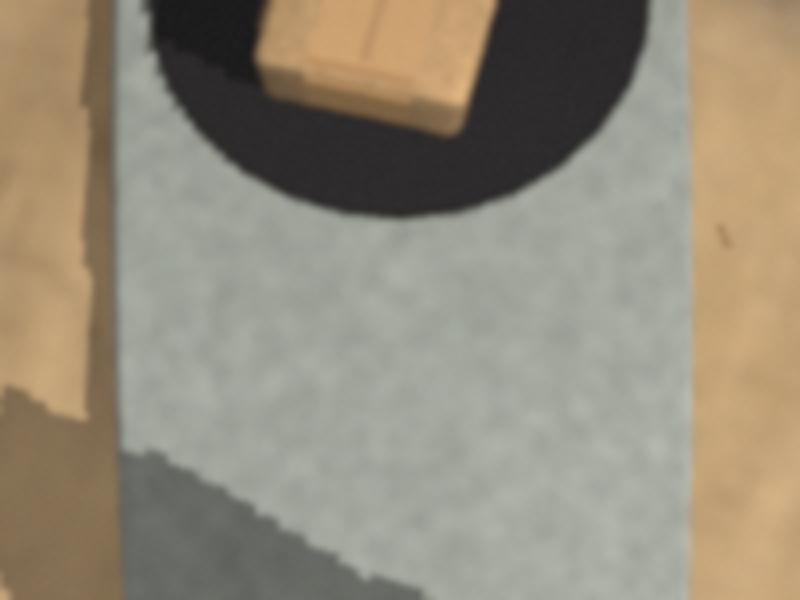

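The box is flat on the mat; its lower near edge runs (268,95)–(455,137) and the mat's near rim is at (400,215). Quick check of the centring.

```bash
python3 - <<'E'
from h import *
w=np.load('w7.npy',allow_pickle=True).item()
q=lambda u,v,z:onz(w,u/4+173,v/4,z,True)[:2]
a,b=q(268,95,.015),q(455,137,.015);d=(b-a)/np.linalg.norm(b-a);n=np.array([-d[1],d[0]]);print(np.linalg.norm(b-a))
box=(a+b)/2+.0395*n*np.sign(n[1]);y=np.radians(108.2)
mat=q(400,215,.015)+.065*np.array([np.cos(y),np.sin(y)]);print('box',box,'mat',mat,np.linalg.norm(box-mat))
E
```

```text
0.04867142213643315
box [0.54474225 0.17549635] mat [0.5445249  0.17530112] 0.00029214711110007465
```

Well centred. Pressing gently, watching the force.

{"method": "servo_tool", "body": {
  "targets": [
    {"offset":[0,0,0.006],"dr":[0,0,0]},
    {"offset":[0,0,0.011],"dr":[0,0,0]},
    {"offset":[0,0,0.014],"dr":[0,0,0]},
    {"offset":[0,0,0.017],"dr":[0,0,0]},
    {"offset":[0,0,0.02],"dr":[0,0,0]},
    {"offset":[0,0,0.022],"dr":[0,0,0]},
    {"offset":[0,0,0.023],"dr":[0,0,0]},
    {"offset":[0,0,0.023],"dr":[0,0,0]}
  ]
}}

```text
time_s: 15.57
position: [0.6073, -0.0148, 0.164]
tcp_rot: [[-0.309, 0.951, 0.001], [0.951, 0.309, -0.0], [-0.0, 0.001, -1.0]]
force: [-1.8, 0.9, 8.2]
opening: 0.002
grasp_force: 3.8
```

{"method": "servo_tool", "body": {
  "targets": [
    {"offset":[0,0,0.002],"dr":[0,0,0]},
    {"offset":[0,0,0.003],"dr":[0,0,0]},
    {"offset":[0,0,0.004],"dr":[0,0,0]},
    {"offset":[0,0,0.004],"dr":[0,0,0]},
    {"offset":[0,0,0.004],"dr":[0,0,0]},
    {"offset":[0,0,0.004],"dr":[0,0,0]}
  ]
}}

```text
time_s: 16.07
position: [0.6074, -0.0148, 0.1613]
tcp_rot: [[-0.309, 0.951, 0.002], [0.951, 0.309, -0.0], [-0.001, 0.001, -1.0]]
force: [-3.5, 0.3, 12.1]
opening: 0.009
grasp_force: 6.0
```

Fully down (12 N, about 10 mm). Lifting straight off.

{"method": "servo_tool", "body": {
  "targets": [
    {"offset":[0,0,0],"dr":[0,0,0]},
    {"offset":[0,0,0],"dr":[0,0,0]},
    {"offset":[0,0,-0.01],"dr":[0,0,0]},
    {"offset":[0,0,-0.025],"dr":[0,0,0]},
    {"offset":[0,0,-0.05],"dr":[0,0,0]},
    {"offset":[0,0,-0.08],"dr":[0,0,0]},
    {"offset":[-0.03,0,-0.105],"dr":[0,0,0]},
    {"offset":[-0.06,0,-0.11],"dr":[0,0,0]},
    {"offset":[-0.08,0,-0.11],"dr":[0,0,0]},
    {"offset":[-0.08,0,-0.11],"dr":[0,0,0]},
    {"offset":[-0.08,0,-0.11],"dr":[0,0,0]}
  ]
}}

```text
time_s: 16.98
position: [0.6316, -0.0918, 0.2686]
tcp_rot: [[-0.307, 0.952, -0.001], [0.952, 0.307, 0.001], [0.001, -0.0, -1.0]]
force: [-0.3, -0.1, 0.1]
opening: 0.004
grasp_force: 0.0
```

```bash
python3 - <<'E'
from h import *
s=bot.read_state();print(s['time_s'],s['position'],s['force'])
a=viewer.capture('wrist');b=np.load('w6.npy',allow_pickle=True).item()
for w in (b,a):
    h=cv2.cvtColor(w['color'],cv2.COLOR_RGB2HSV);m=((h[...,1]>180)&((h[...,0]<6)|(h[...,0]>174))&(h[...,2]>150)).astype(np.uint8)
    n,l,st,ce=cv2.connectedComponentsWithStats(m);i=1+st[1:,4].argmax()
    P=np.array([onz(w,x,y,.171,True)[:2] for y,x in zip(*np.where(l==i))]);c=P.mean(0);v=np.linalg.svd(P-c,full_matrices=False)[2][0]
    print(c,np.degrees(np.arctan2(v[1],v[0]))%180,len(P))
E
```

```text
16.9833 [ 0.63163244 -0.09175421  0.26855673] [-0.26537862 -0.12516266  0.07173904]
[ 0.60752473 -0.01374431] 108.81902794361025 1724
[ 0.6074221 -0.0135947] 108.97115874019188 1726
```

The head is back up (same size and angle in the image) and the spout is within 1° of the notch.

```bash
python3 -c "
from rig import ticket
print(ticket.hand_in())"
```

```text
the job is handed in; nothing more can be done
None
```

The job is handed in: the box sits upright at the middle of the mat, and the spout is within about 1° of the notch. I pressed the head fully down (12 N, about 10 mm) with the box in place and it sprang back up. The other objects were left alone, and the hand-in gave no verdict.

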